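# Rack the levelling feet for drying

## Robot

A 6-joint arm with a two-finger parallel gripper is mounted at the origin on a cart in front of the work surface, level with it; the furniture and walls round the work are solid. World frame = base frame: x ahead of the robot, y to its left, z up, the work surface at z = 0. Lengths are in mm, angles in rad, forces in N, time in s.
With the tool pointing down it reaches from about 275 to 1000 mm from the base axis. Payload 8.4 kg.
Tool frame: the origin (TCP) lies on the centre line of the jaws, within the pads' length; the fingertips stand 14 mm ahead of it and the grasp point (between the pads) lies 5 mm behind it; z points along the fingers, y is the line along which they close (so a half turn about z gives the same grasp; the last joint's range is limited). The gripper opens to 85 mm and grips with 20 to 120 N. Pads are 22 mm wide; open, the fingers measure 114 mm over their backs; the gripper's body (76 mm by 85 mm) begins 54 mm behind the grasp point. The pads swing forward as they close: fully open they stand 13 mm farther back than shut.
Start: joints at [-1.155, 0.353, 1.633, -0, 1.155, -0.002], TCP at [253.593, -571.243, 245.281] pointing down, gripper open.
Joint ranges: [-2.63, 2.63], [-0.92, 2.1], [0.06, 2.66], [-1.3, 4.44], [0, 2.69], [-3.02, 3.02]. Speed limits (rad/s): [2.22, 2.22, 2.79, 3.14, 3.14, 3.14].

## Interface

Orientations are given as [roll, pitch, yaw] about the fixed x, y, z axes, in that order (R = Rz(yaw) Ry(pitch) Rx(roll)).
In Python, from rig import r gives the robot as it stands.
- The arm moves only by the tool step_arm, never from a script. Its argument "plan" is text: rows parted by semicolons, each of 7 numbers parted by spaces: the turn, a rotation vector about the world's x, y, z in degrees, then the shift along the world's x, y, z in mm, then the closure in counts, from 0 (fully open) to 255 (shut). In form: rx ry rz x y z hand; .... A call has 1 to 8 rows; each row is the pose to reach, as a shift and turn from the pose commanded when the call began; what a row does not reach only later rows make up. A row lasts 1/10 s, in which the tool goes at most 50 mm and 8.59 degrees, less where a joint would pass 70% of its speed; a pose out of reach is approached as far as the arm can. A call with a gripper value outside its range is refused whole. The fingers move at their own pace and stop on an object; "force" is the grip in N (left out, the last holds). Time passes only in rows, so rows that repeat a pose let the fingers close. It gives the time, the measured TCP pose, the force, the opening and the grip force at its end, in the units of the state.
- r.sense(): the state, without advancing time (a new reading comes with each control period).
- r.grab_frame(name): name is "scene" or "top" or "wrist"; returns (picture, depth): 420x560x3 uint8, red, green, blue; 420x560 float32, mm along the optical axis (not along the pixel's ray), 0 where there is no reading.
- r.get_calibration(name): a dict with "K" (3x3 intrinsics, pixels), "k1" (the pictures are not rectified: a ray, as slopes to the right and down, at radius r is drawn at 1 + k1 r^2 times it, then the intrinsics apply), "world_from_camera" (4x4, takes a point from camera to world coordinates). Camera axes: x right, y down, z forward; pixel columns grow to the right and rows downward; lengths in mm; the calibration is good to about 2 mm. A picture is of the moment at which its call begins: read the wrist's pose just before it. get_calibration takes no time and is no camera call; for the wrist camera it gives the pose at the moment of the call.
- r.sign_off(): hands the job in; it is judged then, once.
The state is a dict: "clock": time; "qpos": joint angles; "qvel": joint speeds; "joint_efforts": joint torques, N m; "eef_pos": TCP position; "tcp_rot": TCP orientation; "contact_force": force on the tool from outside, world axes, zero at the start; "wrist_torque": the same for the moment, N m; "opening": opening from 0.0 (shut) to 1.0 (fully open); "grasp_force": force on a finger pad.
Only numpy, scipy, OpenCV 4.12 (cv2) and the standard library are available. Lean on these libraries where they do the work, as an engineer would, in place of code of your own. Each camera call takes 0.05 s, during which the arm holds its last target. There are 200 camera calls.

## Task

Move the wooden offcut that lies across the drying base into the low scrap tray. Pick every steel-domed levelling foot out of the crate and seat it dome down and upright in a dished cup of the drying base, one to a cup, leaving the round blank and the square offcut in the crate; only then switch the dryer on by pushing its lever fully over, away from you. Do not disturb the jar or the wooden wedge behind the crate.

Things in the scene. Friction and masses are not known exactly. Their poses are not given: they have to be found in the camera images.
- foot0: levelling foot (3 or 4 of the 4 names are present), starts standing in the crate: polished steel dome with a slim wooden stem on top, 112 mm tall. Dome 64 mm across at 29 mm height, curving in (radius 32 mm) to a 28 mm wide flat below; from 40 mm up the stem is a plain cylinder of 28 mm diameter. 0.4 kg, bottom-heavy: rights itself. Origin at centre of underside, z along the stem
- foot1: levelling foot (3 or 4 of the 4 names are present), starts standing in the crate: polished steel dome with a slim wooden stem on top, 112 mm tall. Dome 64 mm across at 29 mm height, curving in (radius 32 mm) to a 28 mm wide flat below; from 40 mm up the stem is a plain cylinder of 28 mm diameter. 0.4 kg, bottom-heavy: rights itself. Origin at centre of underside, z along the stem
- foot2: levelling foot (3 or 4 of the 4 names are present), starts standing in the crate: polished steel dome with a slim wooden stem on top, 112 mm tall. Dome 64 mm across at 29 mm height, curving in (radius 32 mm) to a 28 mm wide flat below; from 40 mm up the stem is a plain cylinder of 28 mm diameter. 0.4 kg, bottom-heavy: rights itself. Origin at centre of underside, z along the stem
- foot3: levelling foot (3 or 4 of the 4 names are present), starts standing in the crate: polished steel dome with a slim wooden stem on top, 112 mm tall. Dome 64 mm across at 29 mm height, curving in (radius 32 mm) to a 28 mm wide flat below; from 40 mm up the stem is a plain cylinder of 28 mm diameter. 0.4 kg, bottom-heavy: rights itself. Origin at centre of underside, z along the stem
- cup0 (a point): front left cup of the dryer: the point where the origin (underside centre) of a foot lies when seated home, 46.5 mm above the bench. The cup is a waxed, slippery wooden dish, a conical hollow 75 mm wide at the rim narrowing to a flat floor 39 mm wide that takes the flat of a foot, 84 mm across outside; rim 63 mm above the bench, 16.5 mm above this point. Axes as the dryer's
- cup1 (a point): front right cup of the dryer: the point where the origin (underside centre) of a foot lies when seated home, 46.5 mm above the bench. The cup is a waxed, slippery wooden dish, a conical hollow 75 mm wide at the rim narrowing to a flat floor 39 mm wide that takes the flat of a foot, 84 mm across outside; rim 63 mm above the bench, 16.5 mm above this point. Axes as the dryer's
- cup2 (a point): rear left cup of the dryer: the point where the origin (underside centre) of a foot lies when seated home, 46.5 mm above the bench. The cup is a waxed, slippery wooden dish, a conical hollow 75 mm wide at the rim narrowing to a flat floor 39 mm wide that takes the flat of a foot, 84 mm across outside; rim 63 mm above the bench, 16.5 mm above this point. Axes as the dryer's
- cup3 (a point): rear right cup of the dryer: the point where the origin (underside centre) of a foot lies when seated home, 46.5 mm above the bench. The cup is a waxed, slippery wooden dish, a conical hollow 75 mm wide at the rim narrowing to a flat floor 39 mm wide that takes the flat of a foot, 84 mm across outside; rim 63 mm above the bench, 16.5 mm above this point. Axes as the dryer's
- dryer: the fixed warm-air drying base: a grey and wooden housing 180 (x) x 265 (y) x 35 mm high with four dished cups on top in a 2 x 2 block (86 mm apart in x, 88 mm in y), and at its right (-y) end a toggle switch. A tool carrier 245 mm high stands 30 to 80 mm behind it. Origin at the centre of its underside; x away from the robot, y to the left, z up
- switch_tip (a point): centre of the round black knob, 26 mm in diameter, at the end of the switch lever; the lever is 60 mm long and turns about an axis parallel to the dryer's y, 57 mm above the bench, at x = 0, y = -98 mm in the dryer's frame. The knob is about 110 mm above the bench at either end of its travel (117 mm midway)
- switch (a joint): angle of the switch lever, rad: 0 leaning 0.5 rad towards the robot (off), 1.0 leaning 0.5 rad away from the robot (on); light friction, stays where it is left
- crate: the fixed slatted wooden crate, 190 (x) x 276 (y) x 45 mm high, walls and floor 8 mm thick. Origin at the centre of its underside, z up
- scrap_tray: the fixed low dark steel tray, 190 (x) x 140 (y) x 25 mm high, walls and floor 5 mm thick. Origin at the centre of its underside, z up
- offcut: the wooden offcut, a plain rectangular block 60 (x) x 120 (y) x 45 mm (z), 0.17 kg. Origin at the centre of its underside. Starts lying across the cup rims
- offcut_mid (a point): middle of that offcut
- square: bystander in the crate: square wooden offcut 55 x 55 x 20 mm; origin at the centre of its underside
- blank_mid (a point): middle of the bystander in the crate: a plain round wooden blank, 50 mm in diameter and 60 mm tall, no dome and no stem
- jar: bystander: closed jar, 70 mm in diameter, 100 mm tall, behind the work; origin at the centre of its underside
- wedge: bystander: wooden wedge, 32 x 120 x 26 mm, its length along its own y, behind the crate; origin at the centre of its underside

How it is judged (in metres and radians):
On the way, in this order (a step that is already met when the one before it is completed fails the run):
1. the offcut lies in the scrap tray and every foot present is seated in a cup, with the switch still off ((distance between foot0 and cup0 below 0.007 m or distance between foot0 and cup1 below 0.007 m or distance between foot0 and cup2 below 0.007 m or distance between foot0 and cup3 below 0.007 m) and (distance between foot1 and cup0 below 0.007 m or distance between foot1 and cup1 below 0.007 m or distance between foot1 and cup2 below 0.007 m or distance between foot1 and cup3 below 0.007 m) and (distance between foot2 and cup0 below 0.007 m or distance between foot2 and cup1 below 0.007 m or distance between foot2 and cup2 below 0.007 m or distance between foot2 and cup3 below 0.007 m) and (distance between foot3 and cup0 below 0.007 m or distance between foot3 and cup1 below 0.007 m or distance between foot3 and cup2 below 0.007 m or distance between foot3 and cup3 below 0.007 m) and angle between each of foot0, foot1, foot2, foot3's own z axis and vertical below 0.1 rad and x of offcut_mid in the frame of scrap_tray between -0.075 and 0.075 m and y of offcut_mid in the frame of scrap_tray between -0.05 and 0.05 m and z of offcut_mid in the frame of scrap_tray below 0.045 m and linear speed of each of foot0, foot1, foot2, foot3, offcut below 0.02 m/s and value of joint switch below 0.4 rad), for 0.2 s.
2. the switch is pushed on (value of joint switch above 0.85 rad), for 0.2 s.
At the end, for the whole second after the job is handed in: Every foot present rests in a cup, underside centre within 7 mm of the seated point, stem within 0.1 rad of upright; the offcut rests in the tray, its middle under 45 mm above the tray's underside; round blank and square offcut are in the crate; the switch is past 0.85 rad ((distance between foot0 and cup0 below 0.007 m or distance between foot0 and cup1 below 0.007 m or distance between foot0 and cup2 below 0.007 m or distance between foot0 and cup3 below 0.007 m) and (distance between foot1 and cup0 below 0.007 m or distance between foot1 and cup1 below 0.007 m or distance between foot1 and cup2 below 0.007 m or distance between foot1 and cup3 below 0.007 m) and (distance between foot2 and cup0 below 0.007 m or distance between foot2 and cup1 below 0.007 m or distance between foot2 and cup2 below 0.007 m or distance between foot2 and cup3 below 0.007 m) and (distance between foot3 and cup0 below 0.007 m or distance between foot3 and cup1 below 0.007 m or distance between foot3 and cup2 below 0.007 m or distance between foot3 and cup3 below 0.007 m) and angle between each of foot0, foot1, foot2, foot3's own z axis and vertical below 0.1 rad and x of offcut_mid in the frame of scrap_tray between -0.075 and 0.075 m and y of offcut_mid in the frame of scrap_tray between -0.05 and 0.05 m and z of offcut_mid in the frame of scrap_tray below 0.045 m and x of blank_mid in the frame of crate between -0.085 and 0.085 m and y of blank_mid in the frame of crate between -0.128 and 0.128 m and z of each of blank_mid, square in the frame of crate below 0.05 m and x of square in the frame of crate between -0.085 and 0.085 m and y of square in the frame of crate between -0.128 and 0.128 m and linear speed of each of foot0, foot1, foot2, foot3, offcut below 0.02 m/s and value of joint switch above 0.85 rad); the robot touches nothing.
It fails at once if the jar is pushed more than 30 mm from its place (distance of jar from where it was at the start of the episode above 0.03 m).
It fails at once if the wooden wedge is pushed more than 30 mm from its place (distance of wedge from where it was at the start of the episode above 0.03 m).
Of foot0, foot1, foot2, foot3 only 3 to 4 are there at a start; the rules pass over those that are not, and their reading is None.
At some moment in a run one of foot0, foot1, foot2, foot3 may be knocked a few centimetres aside while the robot is not near it.
Once in a run the grip may slacken for a moment while it holds something.
It also fails if it takes over 208 s, if anything falls off the work surface, if the arm or the gripper's body presses on something with over 40 N, if the wrist force passes 120 N, or if a joint passes its speed limit or range.

## Working session

There is one attempt and no reset: what is moved stays moved. The work goes in short steps, Python scripts to look and compute and a tool call to move; the robot and the scene stay as the last step left them, time stands still between calls to the robot, and variables do not carry over. Pictures are saved under pics/ and viewed, at most 14 in all, crops included, and the job is handed in when it is done.

Besides the shell and the picture viewer there is one more tool, called after ">>>" in YAML: its name, and indented under it one key for each argument. step_arm: Moves the arm, as the interface text tells. Its arguments: {"type":"object","properties":{"plan":{"type":"string"},"force":{"type":"number"}},"required":["plan"]}

```bash
mkdir -p pics; ls; cat > h.py <<'E'
import numpy as np, cv2
from rig import r
def pts(name,depth,c):
    K=np.array(c['K']);T=np.array(c['world_from_camera']);k=c['k1']
    v,u=np.mgrid[0:420,0:560]
    p=cv2.undistortPoints(np.stack([u.ravel(),v.ravel()],1).astype(np.float64).reshape(-1,1,2),K,np.array([k,0,0,0,0.]))[:,0]
    z=depth.ravel()
    P=np.c_[p*z[:,None],z]@T[:3,:3].T+T[:3,3]
    P[z==0]=np.nan
    return P.reshape(420,560,3)
def look(name,tag):
    c=r.get_calibration(name);im,d=r.grab_frame(name)
    cv2.imwrite(f'pics/{tag}.png',im[:,:,::-1]);P=pts(name,d,c);np.save(f'{tag}.npy',P);return im,P
E
python3 - <<'E'
from h import *
a,_=look('scene','s0');b,_=look('top','t0')
s=r.sense();print(s['eef_pos'],s['tcp_rot'],s['opening'],s['clock'])
E
```

```text
pics
[ 253.40182883 -570.87655213  244.6215694 ] [-3.14032138e+00  2.26352007e-05  4.17772968e-01] 0.9996490434584118 0.1
```

View pics/s0.png

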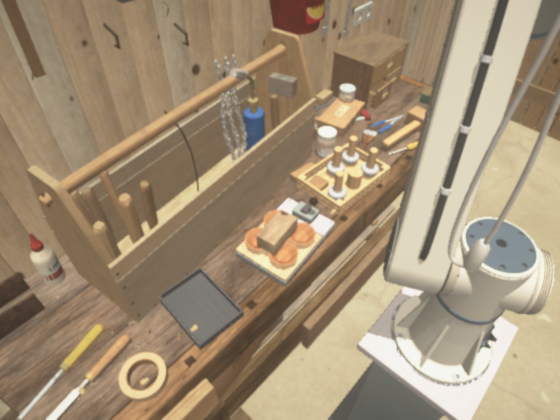

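View pics/t0.png

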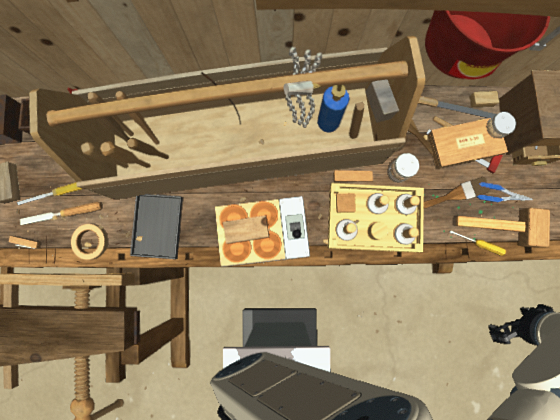

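The top view shows four feet, at about (378,202), (408,202), (347,230) and (406,234). The blank is near (376,231), the tray at (157,226), the dryer at (262,231) with the offcut at (245,229), and the jar at (405,165).

```bash
python3 - <<'E'
from h import *
P=np.load('t0.npy');im=cv2.imread('pics/t0.png')
cv2.imwrite('pics/c0.png',cv2.resize(im[155:275,120:440],(800,300),interpolation=cv2.INTER_CUBIC))
print('bench',P[200,200],P[240,195])
# height map classes in region
reg=P[155:275,120:440]
for lo,hi in((100,125),(68,98),(55,72),(40,50),(20,30)):
    m=((reg[...,2]>lo)&(reg[...,2]<hi)).astype(np.uint8)
    n,l,st,c=cv2.connectedComponentsWithStats(m)
    for i in range(1,n):
        if st[i,4]>25:
            q=reg[l==i];
            rect=cv2.minAreaRect(q[:,:2].astype(np.float32))
            print((lo,hi),st[i,4],np.median(q,0).round(),[np.round(a,1) for a in rect],(c[i]+[120,155]).round())
E
```

```text
bench [596.07435986 224.62149515   4.88581359] [474.44684283 240.01698801   0.64547728]
(100, 125) 249 [ 677. -146.  112.] [array([ 679.2, -155.7]), array([  2.8, 366.4]), np.float64(7.0)] [325. 163.]
(100, 125) 331 [ 676. -384.  102.] [array([ 672.1, -383.8]), array([65.7, 61.6]), np.float64(89.3)] [407. 164.]
(100, 125) 268 [632. 238. 113.] [array([633.3, 232.7]), array([  2.5, 406.4]), np.float64(6.7)] [188. 182.]
(100, 125) 91 [ 571. -305.  120.] [array([ 572.5, -307.6]), array([26.4, 27. ]), np.float64(52.8)] [383. 200.]
(100, 125) 87 [ 567. -391.  121.] [array([ 568.6, -394.1]), array([26.5, 25. ]), np.float64(89.1)] [414. 201.]
(100, 125) 952 [497.  77. 109.] [array([497.3,  77.8]), array([ 60.3, 121. ]), np.float64(8.1)] [245. 229.]
(100, 125) 88 [ 495. -213.  121.] [array([ 495.1, -213.2]), array([27.3, 26.3]), np.float64(69.9)] [351. 228.]
(100, 125) 84 [ 481. -384.  121.] [array([ 481.9, -385.8]), array([25.8, 24.3]), np.float64(25.0)] [413. 232.]
(100, 125) 56 [481. -62. 120.] [array([481.6, -62.7]), array([23.2, 23. ]), np.float64(43.2)] [296. 234.]
(68, 98) 504 [661.  -
[... 2601 characters left out ...]
-382.8]), array([62.7, 55.3]), np.float64(9.0)] [403. 234.]
(40, 50) 165 [455.  20.  48.] [array([453.6,  19.7]), array([46.4, 43.3]), np.float64(89.5)] [267. 245.]
(40, 50) 160 [446. 110.  47.] [array([442.8, 106.8]), array([41.4, 45.4]), np.float64(13.2)] [236. 249.]
(20, 30) 125 [ 660. -202.   24.] [array([ 659.6, -210.8]), array([54.8, 31. ]), np.float64(89.6)] [340. 176.]
(20, 30) 377 [515. 349.  25.] [array([518.9, 356.9]), array([143.7, 193.4]), np.float64(84.6)] [156. 226.]
(20, 30) 192 [ 575. -213.   28.] [array([ 577.5, -215.6]), array([55.2, 55.4]), np.float64(2.2)] [345. 203.]
(20, 30) 47 [514. -24.  27.] [array([512.8, -23.3]), array([128.2,   5.9]), np.float64(7.5)] [282. 225.]
```

View pics/c0.png

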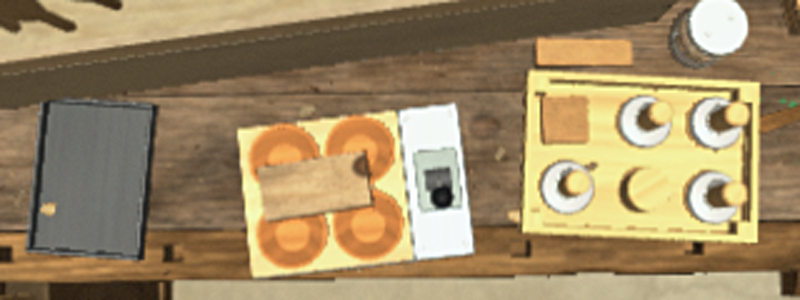

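>>> step_arm:
  plan: "0 0 74 244 649 -30 0;0 0 74 244 649 -30 0;0 0 74 244 649 -30 0;0 0 74 244 649 -30 0;0 0 74 244 649 -30 0;0 0 74 244 649 -30 0;0 0 74 244 649 -30 0;0 0 74 244 649 -30 0"
  force: 50

```text
clock: 0.9
eef_pos: [394.3, -195.3, 227.9]
tcp_rot: [3.142, 0.0, 1.624]
contact_force: [1.4, -0.3, 0.2]
opening: 0.996
grasp_force: 0.0
```

>>> step_arm:
  plan: "0 0 5 103 273 -48 0;0 0 5 103 273 -48 0;0 0 5 103 273 -48 0;0 0 5 103 273 -48 0;0 0 5 103 273 -48 0;0 0 5 103 273 -48 0;0 0 5 103 273 -48 0;0 0 5 103 273 -48 0"

```text
clock: 1.7
eef_pos: [496.8, 76.6, 179.4]
tcp_rot: [-3.14, 0.0, 1.708]
contact_force: [-0.6, -0.5, -0.2]
opening: 1.002
grasp_force: 0.0
```

>>> step_arm:
  plan: "0 0 0 0 0 -50 0;0 0 0 0 0 -85 0;0 0 0 0 0 -95 0;0 0 0 0 0 -95 0;0 0 0 0 0 -95 255;0 0 0 0 0 -95 255;0 0 0 0 0 -95 255;0 0 0 0 0 -95 255"

```text
clock: 2.5
eef_pos: [498.6, 75.7, 86.9]
tcp_rot: [3.138, 0.0, 1.705]
contact_force: [-0.1, -2.2, 6.7]
opening: 0.692
grasp_force: 54.4
```

>>> step_arm:
  plan: "0 0 0 0 0 0 255;0 0 0 0 0 0 255;0 0 0 0 0 30 255;0 0 0 0 0 70 255;0 0 0 0 0 70 255"

```text
clock: 3.0
eef_pos: [500.6, 76.3, 160.4]
tcp_rot: [3.132, -0.0, 1.705]
contact_force: [0.3, -0.2, -1.3]
opening: 0.688
grasp_force: 55.3
```

>>> step_arm:
  plan: "0 0 76 18 281 0 255;0 0 76 18 281 0 255;0 0 76 18 281 0 255;0 0 76 18 281 0 255;0 0 76 18 281 0 255;0 0 76 18 281 0 255;0 0 76 18 281 0 255;0 0 76 18 281 0 255"

```text
clock: 3.8
eef_pos: [514.8, 358.1, 154.8]
tcp_rot: [3.141, 0.0, 2.913]
contact_force: [-0.0, -0.5, -0.7]
opening: 0.695
grasp_force: 55.2
```

>>> step_arm:
  plan: "0 0 8 0 0 -40 255;0 0 8 0 0 -80 255;0 0 8 0 0 -110 255;0 0 8 0 0 -122 255;0 0 8 0 0 -122 255"

```text
clock: 4.3
eef_pos: [514.5, 356.3, 31.8]
tcp_rot: [-3.14, -0.002, 3.045]
contact_force: [0.4, 0.2, -1.8]
opening: 0.696
grasp_force: 55.1
```

>>> step_arm:
  plan: "0 0 0 0 0 -2 255;0 0 0 0 0 -2 255;0 0 0 0 0 -2 40;0 0 0 0 0 -2 30;0 0 0 0 0 -2 30;0 0 0 0 0 40 30;0 0 0 0 0 90 30;0 0 0 0 0 140 30"

```text
clock: 5.1
eef_pos: [514.8, 356.5, 174.4]
tcp_rot: [-3.141, -0.001, 3.045]
contact_force: [0.1, 0.5, 0.8]
opening: 0.88
grasp_force: 0.0
```

>>> step_arm:
  plan: "0 0 -70 0 -370 60 30;0 0 -70 0 -370 60 30;0 0 -70 0 -370 60 30;0 0 -70 0 -370 60 30;0 0 -70 0 -370 60 30;0 0 -70 0 -370 60 30;0 0 -70 0 -370 60 30;0 0 -70 0 -370 60 30"

```text
clock: 5.9
eef_pos: [515.1, -16.4, 234.1]
tcp_rot: [3.14, 0.001, 1.837]
contact_force: [-0.1, 1.2, 0.5]
opening: 0.885
grasp_force: 0.0
```

```bash
python3 - <<'E'
from h import *
im,P=look('top','t1')
s=r.sense();print(s['eef_pos'],s['tcp_rot'],s['opening'],s['clock'])
cv2.imwrite('pics/c1.png',cv2.resize(im[155:275,120:440,::-1],(800,300),interpolation=cv2.INTER_CUBIC))
reg=P[180:275,120:440]
for lo,hi in((100,125),(58,66),(44,49.5),(40,60)):
    m=((reg[...,2]>lo)&(reg[...,2]<hi)).astype(np.uint8)
    n,l,st,c=cv2.connectedComponentsWithStats(m)
    for i in range(1,n):
        q=reg[l==i]
        if st[i,4]>40 and q[:,0].mean()<600:
            rect=cv2.minAreaRect(q[:,:2].astype(np.float32))
            print((lo,hi),st[i,4],np.median(q,0).round(),[np.round(a,1) for a in rect],(c[i]+[120,180]).round())
E
```

```text
[515.46694183 -18.19787698 234.52610501] [3.14009576e+00 2.49082084e-03 1.82717405e+00] 0.8829440634741951 5.95
(100, 125) 99 [ 571. -305.  121.] [array([ 572.1, -306.9]), array([27.1, 27.1]), np.float64(25.6)] [383. 200.]
(100, 125) 91 [ 569. -391.  120.] [array([ 568.5, -394.2]), array([26.6, 25.4]), np.float64(74.2)] [414. 201.]
(100, 125) 92 [ 495. -212.  121.] [array([ 495.5, -213.3]), array([26.7, 27. ]), np.float64(37.5)] [351. 228.]
(100, 125) 87 [ 482. -382.  120.] [array([ 482.3, -385.7]), array([25.9, 24. ]), np.float64(21.0)] [413. 232.]
(100, 125) 52 [482. -63. 121.] [array([481.6, -62.6]), array([23.2, 22.8]), np.float64(43.5)] [296. 234.]
(58, 66) 121 [540. 143.  62.] [array([534.4, 138.5]), array([37.1, 78.5]), np.float64(82.9)] [225. 217.]
(58, 66) 252 [455.  25.  62.] [array([454.6,  20.5]), array([77.3, 79.8]), np.float64(89.3)] [266. 245.]
(58, 66) 81 [451. 139.  63.] [array([451.4, 138.3]), array([20.2, 63.4]), np.float64(83.5)] [226. 247.]
(44, 49.5) 414 [ 450. -421.   47.] [array([ 529.7, -317.6]), array([247.1, 189.2]), np.float64(86.5)] [403. 228.]
(44, 49.5)
[... 1035 characters left out ...]
 -389.4]), array([61.7, 54.5]), np.float64(18.6)] [404. 205.]
(40, 60) 826 [515. 355.  51.] [array([515.7, 357. ]), array([ 61.7, 118.3]), np.float64(84.3)] [153. 226.]
(40, 60) 181 [535. 132.  52.] [array([535.1, 135.6]), array([31.7, 69.5]), np.float64(83.9)] [228. 218.]
(40, 60) 220 [ 489. -205.   45.] [array([ 493.3, -210.9]), array([63.9, 55.2]), np.float64(40.8)] [345. 231.]
(40, 60) 225 [ 479. -376.   45.] [array([ 481.1, -381.9]), array([61.7, 54.2]), np.float64(13.3)] [403. 233.]
(40, 60) 422 [455.  20.  52.] [array([456. ,  19.7]), array([68., 69.]), np.float64(17.5)] [267. 245.]
(40, 60) 49 [448. 135.  56.] [array([449.4, 136. ]), array([12.4, 43.6]), np.float64(84.4)] [227. 248.]
```

View pics/c1.png

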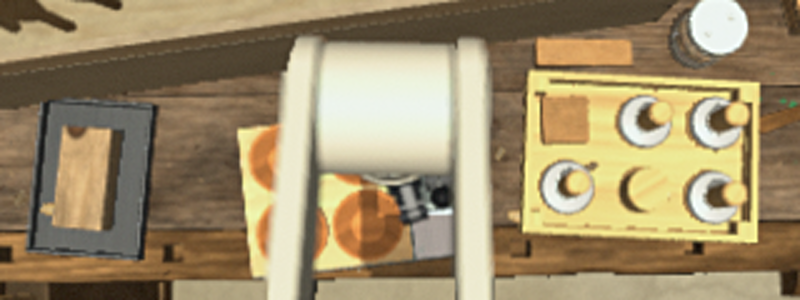

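>>> step_arm:
  plan: "0 0 -37 -20 -195 -30 60;0 0 -37 -20 -195 -30 60;0 0 -37 -20 -195 -30 60;0 0 -37 -20 -195 -30 60;0 0 -37 -20 -195 -30 60;0 0 -37 -20 -195 -30 60;0 0 -37 -20 -195 -30 60"

```text
clock: 6.65
eef_pos: [495.3, -207.7, 203.1]
tcp_rot: [3.142, -0.0, 1.201]
contact_force: [0.3, -0.2, -0.1]
opening: 0.764
grasp_force: 0.0
```

```bash
python3 - <<'E'
from h import *
s=r.sense();print(s['eef_pos'],s['tcp_rot'],s['opening'],s['clock'])
im,P=look('top','t2')
cv2.imwrite('pics/c2.png',cv2.resize(im[190:270,200:440,::-1],(800,267),interpolation=cv2.INTER_CUBIC))
reg=P[195:275,200:300]
# dryer cup fit: cup floors z 44-49.5
for lo,hi in((58,66),(44,49.5),(40,60)):
    m=((reg[...,2]>lo)&(reg[...,2]<hi)).astype(np.uint8)
    n,l,st,c=cv2.connectedComponentsWithStats(m)
    for i in range(1,n):
        q=reg[l==i]
        if st[i,4]>40:
            e,rr=cv2.minEnclosingCircle(q[:,:2].astype(np.float32))
            print((lo,hi),st[i,4],q.mean(0).round(1),np.round(e,1),round(rr,1),(c[i]+[200,195]).round())
imw,Pw=look('wrist','w2')
for lo,hi in((100,130),):
    m=((Pw[...,2]>lo)&(Pw[...,2]<hi)).astype(np.uint8)
    n,l,st,c=cv2.connectedComponentsWithStats(m)
    for i in range(1,n):
        q=Pw[l==i]
        if st[i,4]>40:
            e,rr=cv2.minEnclosingCircle(q[:,:2].astype(np.float32))
            print('w',st[i,4],q.mean(0).round(1),np.round(e,1),round(rr,1),c[i].round())
E
```

```text
[ 495.25546913 -207.7236198   203.1380695 ] [ 3.14155791e+00 -2.55295477e-04  1.20098221e+00] 0.7635435956333081 6.65
(58, 66) 239 [541.6  27.7  62. ] [540.8  28.9] 40.9 [264. 215.]
(58, 66) 250 [532.3 117.6  62. ] [532.  116.4] 41.0 [233. 218.]
(58, 66) 173 [515.2 -51.1  61.4] [506.6 -57.7] 39.4 [291. 223.]
(58, 66) 241 [455.5  20.5  62.2] [454.9  19.8] 40.9 [267. 245.]
(58, 66) 245 [448.7 107.1  62.2] [446.5 107.6] 40.7 [236. 247.]
(44, 49.5) 128 [540.9  27.5  47.4] [541.8  28.5] 24.8 [264. 216.]
(44, 49.5) 139 [531.9 116.   47.4] [532.9 114.9] 24.4 [234. 219.]
(44, 49.5) 137 [456.1  19.6  47.4] [454.9  20.4] 23.2 [267. 245.]
(44, 49.5) 143 [445.3 109.6  47.2] [444.7 109.6] 24.7 [236. 249.]
(40, 60) 394 [541.3  29.9  52.2] [541.4  33.5] 38.4 [263. 215.]
(40, 60) 398 [532.4 117.   52.1] [533.9 115.5] 36.4 [233. 219.]
(40, 60) 415 [454.4  20.7  52.1] [454.3  20.4] 35.5 [267. 245.]
(40, 60) 394 [446.2 109.1  51.7] [447.5 107.5] 34.7 [236. 248.]
w 1568 [481.5 -66.1 120.5] [480.5 -63.8] 12.8 [182.  22.]
w 6023 [ 679.7 -179.6  113.9] [ 681.9 -202.3] 83.3 [534.  82.]
w 1261 [ 495.1 -210.1  118.1] [ 494.1 -212.6] 14.4 [288. 225.]
w 604 [ 574.2 -299.6  114.6] [ 571.5 -306.3] 13.6 [424. 290.]
w 1542 [ 665.3 -377.8  100.7] [ 671.7 -382.5] 33.8 [542. 323.]
w 810 [ 562.2 -388.6  116.4] [ 564.9 -391.6] 13.6 [437. 383.]
```

View pics/c2.png

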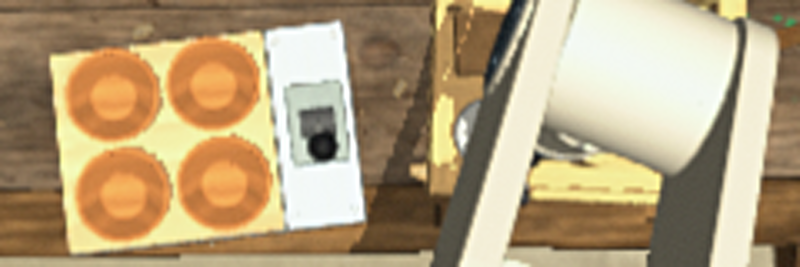

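View pics/w2.png

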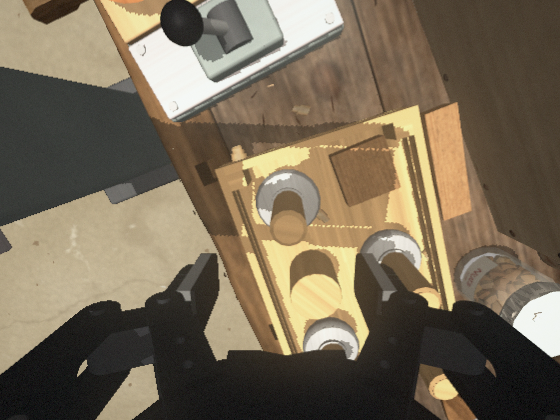

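Foot C is under the tool (stem top at about (288,225) in the wrist view), and all four cups are free. Picking it now.

>>> step_arm:
  plan: "0 0 0 0 -5 -50 60;0 0 0 0 -5 -90 60;0 0 0 0 -5 -111 60;0 0 0 0 -5 -111 60;0 0 0 0 -5 -111 255;0 0 0 0 -5 -111 255;0 0 0 0 -5 -111 255;0 0 0 0 -5 -111 255"
  force: 70

```text
clock: 7.55
eef_pos: [496.2, -213.4, 93.8]
tcp_rot: [3.139, -0.0, 1.199]
contact_force: [-1.3, 1.3, 6.5]
opening: 0.308
grasp_force: 68.3
```

>>> step_arm:
  plan: "0 0 0 0 0 0 255;0 0 0 0 0 0 255;0 0 0 0 0 30 255;0 0 0 0 0 80 255;0 0 0 0 0 130 255;0 0 0 0 0 160 255;0 0 0 0 0 160 255"

```text
clock: 8.25
eef_pos: [497.7, -214.2, 257.8]
tcp_rot: [3.132, 0.0, 1.199]
contact_force: [0.3, -0.1, -2.8]
opening: 0.307
grasp_force: 70.4
```

>>> step_arm:
  plan: "0 0 20 35 331 0 255;0 0 20 35 331 0 255;0 0 20 35 331 0 255;0 0 20 35 331 0 255;0 0 20 35 331 0 255;0 0 20 35 331 0 255;0 0 20 35 331 0 255;0 0 20 35 331 0 255"

```text
clock: 9.05
eef_pos: [529.8, 121.7, 251.0]
tcp_rot: [-3.141, -0.001, 1.552]
contact_force: [-0.4, -0.7, -2.9]
opening: 0.311
grasp_force: 69.8
```

>>> step_arm:
  plan: "0 0 0 0 0 -40 255;0 0 0 0 0 -80 255;0 0 0 0 0 -80 255;0 0 0 0 0 -80 255"

```text
clock: 9.45
eef_pos: [529.6, 117.3, 171.7]
tcp_rot: [-3.139, 0.001, 1.548]
contact_force: [0.8, -0.6, -2.6]
opening: 0.309
grasp_force: 70.6
```

```bash
python3 - <<'E'
from h import *
s=r.sense();print(s['eef_pos'],s['tcp_rot'],s['opening'],s['clock'])
imw,Pw=look('wrist','w3')
E
```

```text
[529.56404477 117.30379692 171.73686479] [-3.13929011e+00  6.43172558e-04  1.54761695e+00] 0.30870372330247103 9.45
```

View pics/w3.png

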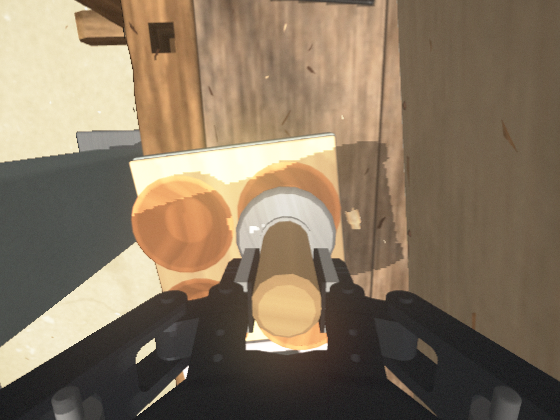

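>>> step_arm:
  plan: "0 0 0 2 0 -25 255;0 0 0 2 0 -36 255;0 0 0 2 0 -39 255;0 0 0 2 0 -39 255;0 0 0 2 0 -39 255"

```text
clock: 10.0
eef_pos: [532.8, 117.9, 134.0]
tcp_rot: [3.14, -0.0, 1.548]
contact_force: [-0.2, 0.9, -4.0]
opening: 0.309
grasp_force: 70.4
```

>>> step_arm:
  plan: "0 0 0 0 0 0 60;0 0 0 0 0 0 60;0 0 0 0 0 0 60;0 0 0 0 0 50 60;0 0 0 0 0 100 60;0 0 0 0 -20 120 60;0 0 -20 0 -100 120 60;0 0 -20 0 -150 120 60"

```text
clock: 10.8
eef_pos: [532.8, -2.9, 254.6]
tcp_rot: [3.139, -0.001, 1.245]
contact_force: [0.4, -1.2, -0.3]
opening: 0.767
grasp_force: 0.0
```

>>> step_arm:
  plan: "0 0 -20 40 -274 -50 60;0 0 -20 40 -274 -50 60;0 0 -20 40 -274 -50 60;0 0 -20 40 -274 -50 60;0 0 -20 40 -274 -50 60;0 0 -20 40 -274 -50 60;0 0 -20 40 -274 -50 60;0 0 -20 40 -274 -50 60"

```text
clock: 11.6
eef_pos: [571.9, -276.6, 202.7]
tcp_rot: [-3.141, -0.0, 0.897]
contact_force: [0.5, 0.9, -0.2]
opening: 0.771
grasp_force: 0.0
```

```bash
cat >> h.py <<'E'
def tops(P,zlo,zhi,box,mn=40):
    m=((P[...,2]>zlo)&(P[...,2]<zhi)&(P[...,0]>box[0])&(P[...,0]<box[1])&(P[...,1]>box[2])&(P[...,1]<box[3])).astype(np.uint8)
    n,l,st,c=cv2.connectedComponentsWithStats(m)
    for i in range(1,n):
        q=P[l==i]
        if st[i,4]>mn:
            e,rr=cv2.minEnclosingCircle(q[:,:2].astype(np.float32))
            print((zlo,zhi),st[i,4],q.mean(0).round(1),np.round(e,1),round(rr,1),c[i].round())
DRY=(400,600,-20,180);CR=(425,640,-455,-150)
def both():
    s=r.sense();print(s['eef_pos'].round(1),s['tcp_rot'].round(3),round(s['opening'],3),s['clock'])
    im,P=look('top','tt');print('dryer stems');tops(P,145,175,DRY);print('crate');tops(P,110,130,CR)
    im,P=look('wrist','ww');print('wrist crate');tops(P,105,130,CR,300)
E
python3 -c "
from h import *
both()"
```

```text
[ 571.9 -276.6  202.7] [-3.141 -0.     0.897] 0.771 11.6
dryer stems
(145, 175) 92 [532.5 115.5 158.2] [532.9 116.2] 13.8 [229. 215.]
crate
(110, 130) 76 [ 568.  -393.1  120.6] [ 569.3 -393.9] 14.4 [414. 201.]
wrist crate
(105, 130) 1174 [ 572.  -305.8  118.5] [ 570.9 -308.1] 14.0 [312. 251.]
```

>>> step_arm:
  plan: "0 0 0 0 -30 -20 60;0 0 0 0 -30 -65 60;0 0 0 0 -30 -100 60;0 0 0 0 -30 -110 60;0 0 0 0 -30 -110 60;0 0 0 0 -30 -110 255;0 0 0 0 -30 -110 255;0 0 0 0 -30 -110 255"

```text
clock: 12.5
eef_pos: [573.4, -306.5, 95.3]
tcp_rot: [3.139, -0.001, 0.899]
contact_force: [-1.5, 2.4, 6.8]
opening: 0.311
grasp_force: 68.3
```

>>> step_arm:
  plan: "0 0 0 0 0 0 255;0 0 0 0 0 0 255;0 0 0 0 0 0 255;0 0 0 0 0 30 255;0 0 0 0 0 80 255;0 0 0 0 0 130 255;0 0 0 0 0 160 255;0 0 0 0 0 160 255"

```text
clock: 13.3
eef_pos: [574.5, -307.4, 259.4]
tcp_rot: [3.132, -0.002, 0.899]
contact_force: [0.5, -0.8, -4.7]
opening: 0.307
grasp_force: 70.2
```

>>> step_arm:
  plan: "0 0 30 -32 336 0 255;0 0 30 -32 336 0 255;0 0 30 -32 336 0 255;0 0 30 -32 336 0 255;0 0 30 -32 336 0 255;0 0 30 -32 336 0 255;0 0 30 -32 336 0 255;0 0 30 -32 336 0 255"

```text
clock: 14.1
eef_pos: [538.6, 34.0, 251.9]
tcp_rot: [-3.139, -0.001, 1.426]
contact_force: [0.4, -0.8, -4.4]
opening: 0.308
grasp_force: 70.7
```

>>> step_arm:
  plan: "0 0 0 0 0 -40 255;0 0 0 0 0 -80 255;0 0 0 0 0 -80 255;0 0 0 0 0 -80 255"

```text
clock: 14.5
eef_pos: [539.6, 29.4, 172.6]
tcp_rot: [-3.139, 0.001, 1.422]
contact_force: [0.2, 0.6, -2.9]
opening: 0.305
grasp_force: 71.0
```

>>> step_arm:
  plan: "0 0 0 1 0 -25 255;0 0 0 1 0 -36 255;0 0 0 1 0 -38 255;0 0 0 1 0 -38 255;0 0 0 1 0 -38 255"

```text
clock: 15.0
eef_pos: [541.9, 29.8, 136.1]
tcp_rot: [3.14, -0.0, 1.422]
contact_force: [0.7, 0.5, -4.2]
opening: 0.31
grasp_force: 70.9
```

>>> step_arm:
  plan: "0 0 0 0 0 0 60;0 0 0 0 0 0 60;0 0 0 0 0 0 60;0 0 0 0 0 50 60;0 0 0 0 0 100 60;0 0 0 0 -20 120 60;0 0 -20 0 -100 120 60;0 0 -20 0 -150 120 60"

```text
clock: 15.8
eef_pos: [541.9, -91.0, 256.7]
tcp_rot: [3.139, -0.001, 1.119]
contact_force: [0.9, -0.4, 0.3]
opening: 0.764
grasp_force: 0.0
```

>>> step_arm:
  plan: "0 0 -20 28 -250 -50 60;0 0 -20 28 -250 -50 60;0 0 -20 28 -250 -50 60;0 0 -20 28 -250 -50 60;0 0 -20 28 -250 -50 60;0 0 -20 28 -250 -50 60;0 0 -20 28 -250 -50 60;0 0 -20 28 -250 -50 60"

```text
clock: 16.6
eef_pos: [569.1, -339.3, 205.1]
tcp_rot: [-3.141, -0.0, 0.773]
contact_force: [0.2, 0.0, -0.6]
opening: 0.765
grasp_force: 0.0
```

```bash
python3 -c "
from h import *
both()"
```

```text
[ 569.1 -339.3  205.1] [-3.141 -0.     0.773] 0.765 16.6
dryer stems
(145, 175) 89 [539.9  27.7 158.5] [540.7  27.9] 14.0 [262. 212.]
(145, 175) 92 [532.4 115.4 158.7] [533.  116.1] 13.8 [229. 215.]
crate
wrist crate
(105, 130) 1141 [ 569.2 -390.8  118.3] [ 567.9 -393.6] 14.2 [336. 266.]
(105, 130) 1057 [ 482.7 -383.8  117.5] [ 479.3 -386.3] 14.6 [252. 330.]
```

>>> step_arm:
  plan: "0 0 0 -1 -50 0 60;0 0 0 -1 -55 -45 60;0 0 0 -1 -55 -90 60;0 0 0 -1 -55 -111 60;0 0 0 -1 -55 -111 60;0 0 0 -1 -55 -111 255;0 0 0 -1 -55 -111 255;0 0 0 -1 -55 -111 255"

```text
clock: 17.5
eef_pos: [569.3, -395.3, 96.6]
tcp_rot: [3.139, -0.001, 0.774]
contact_force: [-2.2, 0.7, 6.6]
opening: 0.314
grasp_force: 68.3
```

>>> step_arm:
  plan: "0 0 0 0 0 0 255;0 0 0 0 0 0 255;0 0 0 0 0 0 255;0 0 0 0 0 30 255;0 0 0 0 0 80 255;0 0 0 0 0 130 255;0 0 0 0 0 160 255;0 0 0 0 0 160 255"

```text
clock: 18.3
eef_pos: [570.5, -396.7, 261.0]
tcp_rot: [3.131, -0.002, 0.774]
contact_force: [0.9, -0.5, -3.2]
opening: 0.308
grasp_force: 70.2
```

>>> step_arm:
  plan: "0 0 30 -122 502 5 255;0 0 30 -122 502 5 255;0 0 30 -122 502 5 255;0 0 30 -122 502 5 255;0 0 30 -122 502 5 255;0 0 30 -122 502 5 255;0 0 30 -122 502 5 255;0 0 30 -122 502 5 255"

```text
clock: 19.1
eef_pos: [472.1, -4.8, 257.0]
tcp_rot: [-3.141, 0.0, 1.297]
contact_force: [1.0, -0.0, -3.6]
opening: 0.307
grasp_force: 70.5
```

>>> step_arm:
  plan: "0 0 15 -26 113 0 255;0 0 15 -26 113 0 255;0 0 15 -26 113 0 255;0 0 15 -26 113 -5 255;0 0 15 -26 113 -40 255;0 0 15 -26 113 -80 255;0 0 15 -26 113 -80 255;0 0 15 -26 113 -80 255"

```text
clock: 19.9
eef_pos: [447.2, 105.7, 177.6]
tcp_rot: [-3.139, 0.001, 1.558]
contact_force: [0.3, -0.1, -2.9]
opening: 0.312
grasp_force: 71.0
```

>>> step_arm:
  plan: "0 0 0 -1 2 -25 255;0 0 0 -1 2 -38 255;0 0 0 -1 2 -41 255;0 0 0 -1 2 -41 255;0 0 0 -1 2 -41 255"

```text
clock: 20.4
eef_pos: [447.9, 108.5, 138.3]
tcp_rot: [3.139, -0.001, 1.559]
contact_force: [0.5, -0.7, -4.2]
opening: 0.313
grasp_force: 70.8
```

>>> step_arm:
  plan: "0 0 0 0 0 0 60;0 0 0 0 0 0 60;0 0 0 0 0 0 60;0 0 0 0 0 50 60;0 0 0 0 0 100 60;0 0 0 0 -20 120 60;0 0 -20 0 -100 120 60;0 0 -20 0 -150 120 60"

```text
clock: 21.2
eef_pos: [447.3, -12.3, 258.3]
tcp_rot: [3.139, -0.001, 1.256]
contact_force: [0.8, 0.0, -1.0]
opening: 0.766
grasp_force: 0.0
```

>>> step_arm:
  plan: "0 0 -30 36 -340 -50 60;0 0 -30 36 -340 -50 60;0 0 -30 36 -340 -50 60;0 0 -30 36 -340 -50 60;0 0 -30 36 -340 -50 60;0 0 -30 36 -340 -50 60;0 0 -30 36 -340 -50 60;0 0 -30 36 -340 -50 60"

```text
clock: 22.0
eef_pos: [482.8, -356.4, 206.1]
tcp_rot: [3.14, 0.001, 0.732]
contact_force: [0.0, -0.3, -0.5]
opening: 0.766
grasp_force: 0.0
```

```bash
python3 -c "
from h import *
both()"
```

```text
[ 482.8 -356.4  206.1] [3.14e+00 1.00e-03 7.32e-01] 0.766 22.0
dryer stems
(145, 175) 90 [539.7  27.6 159. ] [540.3  27.8] 13.7 [262. 212.]
(145, 175) 90 [532.5 115.5 158.6] [533.  116.4] 14.0 [229. 215.]
(145, 175) 89 [446.5 107.9 158.7] [446.5 108.6] 13.8 [232. 247.]
crate
wrist crate
(105, 130) 1148 [ 480.6 -384.1  118.6] [ 479.3 -386. ] 14.1 [315. 247.]
```

>>> step_arm:
  plan: "0 0 0 -2 -29 -10 60;0 0 0 -2 -29 -55 60;0 0 0 -2 -29 -95 60;0 0 0 -2 -29 -112 60;0 0 0 -2 -29 -112 60;0 0 0 -2 -29 -112 255;0 0 0 -2 -29 -112 255;0 0 0 -2 -29 -112 255"

```text
clock: 22.9
eef_pos: [482.2, -381.2, 97.0]
tcp_rot: [3.138, -0.001, 0.736]
contact_force: [0.2, 0.6, 3.4]
opening: 0.311
grasp_force: 68.5
```

>>> step_arm:
  plan: "0 0 0 0 0 0 255;0 0 0 0 0 0 255;0 0 0 0 0 0 255;0 0 0 0 0 30 255;0 0 0 0 0 80 255;0 0 0 0 0 130 255;0 0 0 0 0 160 255;0 0 0 0 0 160 255"

```text
clock: 23.7
eef_pos: [482.6, -381.9, 260.4]
tcp_rot: [3.133, -0.001, 0.735]
contact_force: [0.7, -0.8, -3.7]
opening: 0.31
grasp_force: 70.2
```

>>> step_arm:
  plan: "0 0 40 -26 406 5 255;0 0 40 -26 406 5 255;0 0 40 -26 406 5 255;0 0 40 -26 406 5 255;0 0 40 -26 406 5 255;0 0 40 -26 406 5 255;0 0 40 -26 406 5 255;0 0 40 -26 406 5 255"

```text
clock: 24.5
eef_pos: [453.5, 20.4, 258.4]
tcp_rot: [-3.14, 0.0, 1.433]
contact_force: [1.7, -0.7, -3.9]
opening: 0.304
grasp_force: 70.7
```

>>> step_arm:
  plan: "0 0 0 2 0 -40 255;0 0 0 2 0 -70 255;0 0 0 2 0 -70 255;0 0 0 2 0 -70 255"

```text
clock: 24.9
eef_pos: [456.3, 18.5, 189.2]
tcp_rot: [-3.139, 0.0, 1.433]
contact_force: [1.2, -0.3, -3.9]
opening: 0.306
grasp_force: 70.4
```

```bash
python3 - <<'E'
from h import *
s=r.sense();p=s['eef_pos'];print(p,s['tcp_rot'])
im,P=look('wrist','w4')
for dz in (-10,12): tops(P,p[2]+dz-0,p[2]+dz+40,(p[0]-40,p[0]+40,p[1]-40,p[1]+40),200)
E
```

```text
[456.30347583  18.52087135 189.2164211 ] [-3.13887881e+00  4.68443670e-04  1.43316458e+00]
(np.float64(179.21642109524657), np.float64(219.21642109524657)) 8086 [455.9  21.2 205.1] [456.5  25.9] 27.1 [287. 291.]
(np.float64(201.21642109524657), np.float64(241.21642109524657)) 14033 [456.7  21.6 222.8] [456.3  20.9] 43.2 [289. 316.]
```

View pics/w4.png

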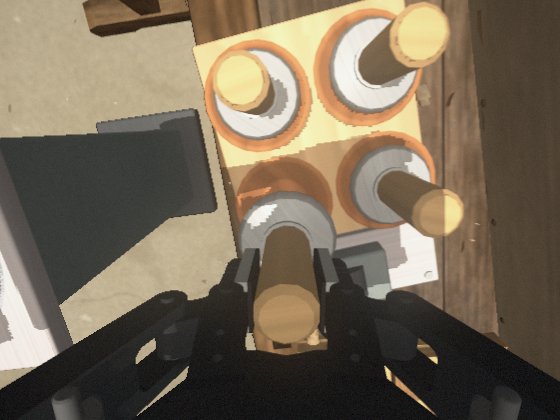

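>>> step_arm:
  plan: "0 0 0 -1 6 -20 255;0 0 0 -1 6 -40 255;0 0 0 -1 6 -49 255;0 0 0 -1 6 -52 255;0 0 0 -1 6 -52 255;0 0 0 -1 6 -52 255"

```text
clock: 25.55
eef_pos: [457.0, 24.5, 138.7]
tcp_rot: [3.14, -0.0, 1.433]
contact_force: [-0.1, -0.8, -4.6]
opening: 0.308
grasp_force: 70.4
```

>>> step_arm:
  plan: "0 0 0 0 0 0 60;0 0 0 0 0 0 60;0 0 0 0 0 0 60;0 0 0 0 0 50 60;0 0 0 0 0 100 60;0 0 0 0 -20 120 60;0 0 0 -50 -70 120 60;0 0 0 -60 -120 120 60"

```text
clock: 26.35
eef_pos: [401.8, -77.4, 258.7]
tcp_rot: [3.14, -0.0, 1.436]
contact_force: [1.0, -0.5, -0.5]
opening: 0.762
grasp_force: 0.0
```

>>> step_arm:
  plan: "0 0 0 -20 -130 0 255;0 0 0 -20 -130 0 255;0 0 0 -20 -130 0 255;0 0 0 -20 -130 0 255;0 0 0 -20 -130 0 255"

```text
clock: 26.85
eef_pos: [382.8, -207.8, 257.8]
tcp_rot: [3.142, -0.0, 1.431]
contact_force: [1.0, 0.2, -0.3]
opening: 0.001
grasp_force: 0.0
```

```bash
python3 - <<'E'
from h import *
both()
P=np.load('tt.npy');tops(P,60,130,(425,560,-100,-30),10)
tops(P,60,80,CR);tops(P,20,32,(540,610,-250,-180));tops(P,43,57,(440,600,290,420))
im=cv2.imread('pics/tt.png')
cv2.imwrite('pics/c3.png',cv2.resize(im[155:275,120:440],(800,300),interpolation=cv2.INTER_CUBIC))
E
```

```text
[ 382.8 -207.8  257.8] [ 3.142 -0.     1.431] 0.001 26.85
dryer stems
(145, 175) 88 [539.9  27.8 159. ] [540.3  27.9] 13.6 [262. 212.]
(145, 175) 91 [532.4 115.5 158.7] [532.8 115.9] 13.6 [229. 215.]
(145, 175) 86 [455.5  19.8 159.4] [455.9  20.2] 13.6 [265. 244.]
(145, 175) 89 [446.7 107.8 158.6] [446.8 108.7] 13.8 [232. 247.]
crate
wrist crate
(60, 130) 329 [503.1 -60.6  76.8] [505.3 -57.7] 38.2 [295. 227.]
(60, 80) 169 [ 495.1 -302.7   69.2] [ 490.7 -302.9] 24.2 [379. 229.]
(20, 32) 288 [ 576.5 -214.3   28.7] [ 576.4 -214.6] 36.8 [345. 203.]
(43, 57) 804 [515.2 355.9  51. ] [515.  354.5] 64.1 [153. 226.]
```

View pics/c3.png

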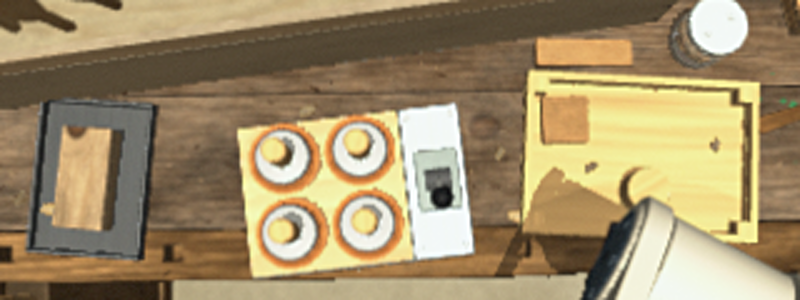

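>>> step_arm:
  plan: "0 0 13 47 145 0 255;0 0 13 47 145 0 255;0 0 13 47 145 0 255;0 0 13 47 145 0 255;0 0 13 47 145 -50 255;0 0 13 47 145 -100 255;0 0 13 47 145 -150 255;0 0 13 47 145 -152 255"

```text
clock: 27.75
eef_pos: [425.6, -61.1, 101.2]
tcp_rot: [-3.131, -0.002, 1.662]
contact_force: [-0.6, 0.2, 0.1]
opening: 0.001
grasp_force: 0.0
```

```bash
python3 - <<'E'
from h import *
print(r.sense()['eef_pos'])
im,P=look('wrist','w5');tops(P,100,130,(420,600,-120,-20),200)
E
```

```text
[425.58633003 -61.06288312 101.1743968 ]
(100, 130) 1550 [427.1 -53.5 117.2] [429.6 -59.4] 13.7 [293. 281.]
(100, 130) 1919 [477.9 -55.3 118.5] [478.9 -59.3] 11.9 [419. 297.]
```

View pics/w5.png

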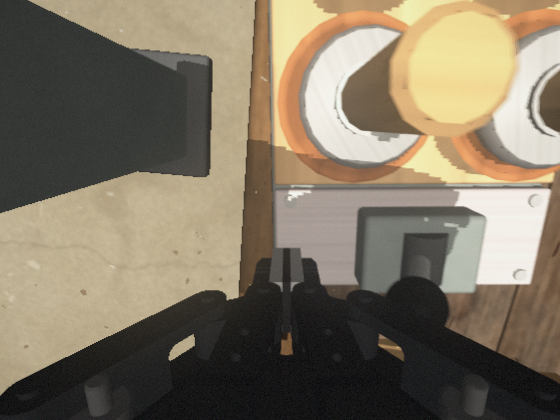

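>>> step_arm:
  plan: "0 0 0 20 0 3 255;0 0 0 35 0 3 255;0 0 0 47 1 3 255;0 0 0 57 2 3 255;0 0 0 67 3 3 255;0 0 0 77 4 3 255;0 0 0 85 5 3 255;0 0 0 85 5 3 255"

```text
clock: 28.6
eef_pos: [508.2, -57.1, 107.3]
tcp_rot: [-3.126, -0.002, 1.661]
contact_force: [-24.1, -2.0, 13.3]
opening: -0.005
grasp_force: 11.8
```

```bash
python3 - <<'E'
from h import *
print(r.sense()['eef_pos'],r.sense()['contact_force'])
im,P=look('wrist','w6');tops(P,105,132,(420,600,-120,-20),200)
im,P=look('top','t6');tops(P,105,132,(420,600,-120,-20),20)
E
```

```text
[508.20980458 -57.11154775 107.28829813] [-24.06969581  -1.98769191  13.33928381]
(105, 132) 3457 [517.7 -49.6 118.9] [519.4 -53.3] 26.2 [312. 277.]
```

>>> step_arm:
  plan: "0 0 0 -20 0 0 255;0 0 0 -60 0 0 255;0 0 0 -60 0 0 255"

```text
clock: 29.0
eef_pos: [449.9, -57.0, 107.9]
tcp_rot: [-3.136, -0.001, 1.66]
contact_force: [-0.6, 0.3, 0.3]
opening: -0.002
grasp_force: 0.0
```

```bash
python3 - <<'E'
from h import *
print(r.sense()['eef_pos'],r.sense()['contact_force'])
im,P=look('wrist','w6');tops(P,105,132,(420,600,-120,-20),200)
E
```

```text
[449.88212433 -56.97592244 107.8887831 ] [-0.57763876  0.34378231  0.30167237]
(105, 132) 1836 [448.4 -49.  120.2] [448.8 -53.8] 14.1 [287. 275.]
(105, 132) 2990 [528.4 -54.3 117.3] [531.7 -56.7] 12.9 [470. 298.]
```

View pics/w6.png

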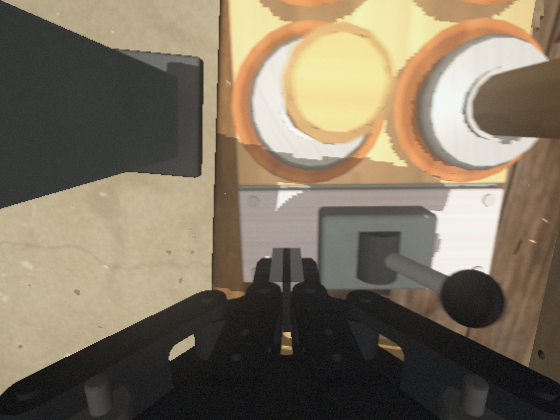

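>>> step_arm:
  plan: "0 0 0 -20 0 30 255;0 0 0 -30 0 70 255;0 0 0 -30 0 120 255;0 0 0 -50 -50 150 255;0 0 0 -70 -100 150 255;0 0 0 -70 -150 150 255;0 0 0 -70 -150 150 255"

```text
clock: 29.75
eef_pos: [386.0, -211.7, 260.2]
tcp_rot: [3.139, 0.003, 1.658]
contact_force: [1.1, 0.1, 0.1]
opening: 0.001
grasp_force: 0.0
```

```bash
python3 - <<'E'
from h import *
both()
P=np.load('tt.npy');tops(P,100,135,(425,600,-100,-30),10)
P0=np.load('t0.npy');tops(P0,100,135,(425,600,-100,-30),10)
tops(P,60,80,CR);tops(P,20,32,(540,610,-250,-180));tops(P,43,57,(440,600,290,420))
E
```

```text
[ 386.  -211.7  260.2] [3.139e+00 3.000e-03 1.658e+00] 0.001 29.75
dryer stems
(145, 175) 87 [540.1  27.6 159.1] [540.5  27.7] 13.7 [262. 212.]
(145, 175) 91 [532.4 115.5 158.7] [533.1 116.4] 14.0 [229. 215.]
(145, 175) 84 [455.7  19.9 159. ] [455.9  20.2] 13.5 [265. 243.]
(145, 175) 89 [446.7 107.7 158.9] [446.9 108.5] 13.8 [232. 247.]
crate
wrist crate
(100, 135) 70 [533.4 -58.1 119.7] [533.8 -58.4] 12.5 [294. 215.]
(100, 135) 69 [481.4 -62.9 121.7] [482.  -63.6] 12.9 [296. 234.]
(60, 80) 147 [ 496.4 -301.5   69.2] [ 491.4 -303.2] 24.0 [379. 228.]
(20, 32) 296 [ 576.9 -214.6   29.1] [ 576.3 -214.6] 37.1 [345. 203.]
(43, 57) 809 [515.2 355.6  51. ] [515.2 355.7] 64.5 [153. 226.]
```

>>> step_arm:
  plan: "0 0 0 50 100 0 255;0 0 0 64 155 -10 255;0 0 0 64 155 -60 255;0 0 0 64 155 -110 255;0 0 0 64 155 -153 255;0 0 0 64 155 -153 255;0 0 0 90 155 -153 255;0 0 0 90 155 -153 255"

```text
clock: 30.65
eef_pos: [477.8, -50.7, 105.1]
tcp_rot: [3.14, -0.0, 1.662]
contact_force: [0.0, 0.4, -0.0]
opening: -0.001
grasp_force: 0.0
```

>>> step_arm:
  plan: "0 0 0 15 0 0 255;0 0 0 25 0 0 255;0 0 0 29 0 0 255;0 0 0 31 0 0 255;0 0 0 33 0 0 255;0 0 0 33 0 0 255"

```text
clock: 31.25
eef_pos: [507.0, -52.2, 105.7]
tcp_rot: [-3.14, -0.0, 1.66]
contact_force: [-1.4, 0.5, 1.8]
opening: 0.001
grasp_force: 1.3
```

>>> step_arm:
  plan: "0 0 0 2 0 0 255;0 0 0 3 0 0 255;0 0 0 3 0 0 255"

```text
clock: 31.55
eef_pos: [507.7, -52.2, 105.4]
tcp_rot: [-3.135, -0.001, 1.66]
contact_force: [-11.4, 1.8, 10.5]
opening: -0.0
grasp_force: 6.2
```

>>> step_arm:
  plan: "0 0 0 2 0 0 255;0 0 0 4 0 0 255;0 0 0 4 0 0 255"

```text
clock: 31.85
eef_pos: [508.3, -52.0, 105.1]
tcp_rot: [-3.128, -0.002, 1.66]
contact_force: [-24.4, 0.9, 21.5]
opening: 0.003
grasp_force: 12.8
```

Force climbs while the position barely changes, so the lever is at its stop. I'll retreat, check once more and hand in.

>>> step_arm:
  plan: "0 0 0 -25 0 0 255;0 0 0 -60 0 0 255;0 0 0 -80 -10 40 255;0 0 0 -90 -10 90 255;0 0 0 -100 -40 140 255;0 0 0 -110 -90 155 255;0 0 0 -110 -140 155 255;0 0 0 -110 -140 155 255"

```text
clock: 32.65
eef_pos: [405.4, -196.7, 262.5]
tcp_rot: [3.138, 0.004, 1.657]
contact_force: [0.8, -0.3, -0.8]
opening: -0.002
grasp_force: 0.0
```

```bash
python3 - <<'E'
from h import *
both()
P=np.load('tt.npy');tops(P,100,135,(425,600,-100,-30),10);tops(P,60,80,CR);tops(P,43,57,(440,600,290,420))
print(r.sign_off())
E
```

```text
[ 405.4 -196.7  262.5] [3.138 0.004 1.657] -0.002 32.65
dryer stems
(145, 175) 89 [539.9  27.7 158.4] [540.4  28.1] 13.9 [262. 212.]
(145, 175) 92 [532.5 115.4 158.2] [533.  116.1] 13.7 [229. 215.]
(145, 175) 86 [455.5  19.9 159.1] [455.8  20.1] 13.5 [265. 244.]
(145, 175) 89 [446.5 107.9 159.2] [447.  108.3] 13.8 [232. 247.]
crate
wrist crate
(100, 135) 69 [533.6 -58.1 119.5] [534.2 -58.3] 12.3 [294. 215.]
(60, 80) 52 [ 503.1 -311.7   69.6] [ 501.5 -308.2] 19.8 [382. 226.]
(43, 57) 810 [515.6 355.6  51.1] [515.3 354.2] 64.9 [153. 226.]
the job is handed in; nothing more can be done
None
```

I handed the job in at 32.7 s; the sign-off gave no verdict. By the last camera check, all four feet stand in the cups, the offcut lies in the tray and the round blank and square offcut are still in the crate; the lever, pushed last, is hard against its stop, and the arm kept clear of the jar and wedge.

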